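Pin back the sprung brake bracket of a label unwinder

TASK

The label roll has to be changed. Take the locking pin out of its stand, swing the sprung brake bracket on the sloping deck well away from the label roll, past the hole in the deck, and push the pin fully home in that hole so that the bracket rests against the pin and cannot spring back onto the roll. Let go of the pin and leave the beaker, the timer and the bottle where they are.

Things in the scene. Friction and masses are not known exactly. Their poses are not given: they have to be found in the camera images.
- unwinder: Fixed label unwinder: white wedge housing, footprint 182 x 194 mm, topped by an aluminium deck 210 mm long (up the slope) x 200 mm wide that rises at 25 degrees away from the robot; top surface 58 mm high at the front edge, 146 mm at the rear. Origin at the centre of its underside, z up, x the horizontal direction in which the deck rises, y left (seen from the robot).
- lock_pin: Loose pin, 116 mm long, 0.08 to 0.17 kg. Origin at the tip, z towards the head. Round steel shank 14 mm dia., 66 mm long with 6 mm taper at the tip; collar 30 mm dia. from 66 to 71 mm; square dark grey grip head 26 x 26 mm from 71 to 116 mm, sides along x and y. Starts upright in pin_stand, collar on the stand's top, tip 4 mm above the worktop.
- pin_stand: Fixed upright dark grey block 42 x 42 mm, 70 mm high, on a 62 x 62 x 8 mm foot, with a 16.5 mm hole in its top that holds the locking pin. Origin at the centre of the underside, z up.
- lock_hole (a point): Centre of the mouth of the hole in the deck, on the deck's top surface. Blind round hole, 17 mm diameter, 3 mm chamfer, 36 mm deep, square to the deck. Axes of the deck: x up the slope, y left, z out of the deck (25 degrees from vertical, leaning towards the robot). With the pin's tip on the bottom, its collar's underside is 30 mm above the deck.
- pivot (a point): Where the bracket's pivot axis meets the deck's top, near its lower edge; axes as lock_hole. The hole is 105 mm up the slope and 50 mm to the right of it. The pivot post reaches 42 mm out of the deck. The label roll (59 mm diameter, 34 mm tall, spindle 42 mm) is fixed on the deck, centred 50 mm up the slope and 42 mm left of the pivot.
- bracket_end (a point): Middle of the bracket's free end, 137 mm from the pivot axis, 17 mm above the deck. The bracket is a flat steel arm 22 mm wide, underside 8 mm above the deck; its left edge stands up to 26 mm above the deck and is the edge to push, 11 mm left of the centre line. Pushed there by the pin's shank until the pin is over the hole, it stands at about 0.6 rad.
- bracket (a joint): Angle of the brake bracket about the pivot (axis square to the deck), rad. 0 = at rest by the roll, pointing straight up the slope; grows as the free end swings right, away from the roll; stop at 0.9. A spring drives it back to 0 whenever it is let go: the push needed 115 mm from the pivot is 3 N at 0 and 7 N at 0.6. The pin itself can do the pushing on its way to the hole.
- beaker: Bystander: open beaker, 58 mm diameter, 62 mm tall, loose, standing in front of the unwinder to the left. Origin at the centre of its underside.
- diluent_bottle: Bystander: white bottle with a cap, 55 mm diameter, 104 mm tall, standing loose behind the pin stand, to the right of the unwinder. Origin at the centre of its underside.
- timer: Bystander: white bench timer 66 x 62 x 20 mm, loose, lying flat in front of the unwinder, to the right. Origin at the centre of its underside.

How it is judged:
By the outcome, as a careful person would: the job done as asked, in the order asked, and still so for the second after the job is handed in, with the robot touching nothing.
It also fails if it takes over 40 s, if anything falls off the work surface, if the arm or the gripper's body presses on something with over 40 N, if the wrist force passes 120 N, or if a joint passes its speed limit or range.

ROBOT

A 6-joint arm with a two-finger parallel gripper is mounted at the origin on the work surface; the furniture and walls round the work are solid. World frame = base frame: x ahead of the robot, y to its left, z up, the work surface at z = 0. Lengths are in mm, angles in rad, forces in N, time in s.
With the tool pointing down it reaches from about 275 to 1000 mm from the base axis. Payload 8.4 kg.
Tool frame: the origin (TCP) lies at the very end of the fingers, on their centre line; the grasp point (between the pads) lies 19 mm behind it; z points along the fingers, y is the direction in which the jaws open and shut (so a half turn about z gives the same grasp; the last joint's range is limited). The gripper opens to 85 mm and grips with 20 to 120 N. Pads are 22 mm wide; open, the fingers measure 114 mm over their backs; the gripper's body (76 mm by 85 mm) begins 54 mm behind the grasp point. The pads swing forward as they close: fully open they stand 13 mm farther back than shut.
Start: joints at [1.177, 0.353, 1.633, -0, 1.155, -0.002], TCP at [238.657, 577.643, 231.281] pointing down, gripper open.
Joint ranges: [-2.63, 2.63], [-0.92, 2.1], [0.06, 2.66], [-1.3, 4.44], [0, 2.69], [-3.02, 3.02]. Speed limits (rad/s): [2.22, 2.22, 2.79, 3.14, 3.14, 3.14].

INTERFACE

Orientations are given as [roll, pitch, yaw] about the fixed x, y, z axes, in that order (R = Rz(yaw) Ry(pitch) Rx(roll)).
In Python, from rig import r gives the robot as it stands.
- The arm moves only by the tool jog_arm, never from a script. Its argument "moves" is a list of rows, each an object with "grip": the gripper command: -1 is fully open, 1 is shut, values between are in proportion; "translation": the shift along the tool's x, y, z in m, a list of three; "twist": the turn, a rotation vector about the tool's x, y, z in rad, a list of three. In form: [{"grip": grip, "translation": [dx, dy, dz], "twist": [ax, ay, az]}, ...]. A call has 1 to 10 rows; each row shifts and turns the commanded pose from where the row before left it, along the tool's axes as they then stand; what a row does not reach is not made up. A row lasts 1/12 s, in which the tool goes at most 41.7 mm and 7.16 degrees, less where a joint would pass 70% of its speed; a pose out of reach is approached as far as the arm can. A call with a gripper value outside its range is refused whole. The fingers move at their own pace and stop on an object; "squeeze" is the grip in N (left out, the last holds). Time passes only in rows, so rows that do not move let the fingers close. It gives the time, the measured TCP pose, the force and the opening at its end, in the units of the state.
- r.sense(): the state, without advancing time (a new reading comes with each control period).
- r.grab_frame(name): name is "scene" or "top" or "wrist"; returns (picture, depth): 400x640x3 uint8, red, green, blue; 400x640 float32, mm along the optical axis (not along the pixel's ray), 0 where there is no reading.
- r.calibration(name): a dict with "fx", "fy", "cx", "cy" (pixels), "k1" (the pictures are not rectified: a ray, as slopes to the right and down, at radius r is drawn at 1 + k1 r^2 times it, then the intrinsics apply), "R" (3x3) and "t" (3): a world point X has camera coordinates R X + t. Camera axes: x right, y down, z forward; pixel columns grow to the right and rows downward; lengths in mm; the calibration is good to about 2 mm. A picture is of the moment at which its call begins: read the wrist's pose just before it. calibration takes no time and is no camera call; for the wrist camera it gives the pose at the moment of the call.
- r.sign_off(): hands the job in, once; it reports no verdict.
The state is a dict: "clock": time; "qpos": joint angles; "qvel": joint speeds; "joint_efforts": joint torques, N m; "eef_pos": TCP position; "tcp_rot": TCP orientation; "contact_force": force on the tool from outside, world axes, zero at the start; "wrist_torque": the same for the moment, N m; "opening": opening from 0.0 (shut) to 1.0 (fully open).
Only numpy, scipy, OpenCV 4.12 (cv2) and the standard library are available. Lean on these libraries where they do the work, as an engineer would, in place of code of your own. Each camera call takes 0.05 s, during which the arm holds its last target.

## Working session

There is one attempt and no reset: what is moved stays moved. The work goes in short steps, Python scripts to look and compute and a tool call to move; the robot and the scene stay as the last step left them, time stands still between calls to the robot, and variables do not carry over. Pictures are saved under pics/ and viewed, and the job is handed in when it is done.

Besides the shell and the picture viewer there is one more tool, called after "Emit:" as name(argument=value, ...) on one line, values as JSON. jog_arm: Moves the arm, as the interface text tells. Its arguments: {"type":"object","properties":{"moves":{"type":"array"},"squeeze":{"type":"number"}},"required":["moves"]}

```bash
mkdir -p pics; ls
python3 - <<'E'
from rig import r
import cv2,numpy as np
print(r.sense())
for n in ("scene","top"):
    p,d=r.grab_frame(n); cv2.imwrite(f"pics/{n}0.png",p[:,:,::-1]); np.savez(f"{n}0.npz",p=p,d=d)
    print(n,{k:np.round(v,3).tolist() for k,v in r.calibration(n).items()})
E
```

```text
pics
{'clock': 0.0, 'qpos': array([ 1.17657815e+00,  3.53651871e-01,  1.63415388e+00, -1.00475602e-06,
        1.15519974e+00, -2.36753362e-03]), 'qvel': array([ 0.00163335, -0.00077693, -0.0021589 , -0.00056784,  0.00125341,
       -0.00018078]), 'joint_efforts': array([-3.91617621e-03, -6.05250835e+01, -3.42054391e+01, -2.89136506e-04,
        9.45301610e-03, -1.95137687e-06]), 'eef_pos': array([238.48120594, 577.184382  , 230.55090927]), 'tcp_rot': array([-3.14017982e+00, -2.42628809e-06,  2.74974242e+00]), 'contact_force': array([-0.00585605, -0.35170199,  0.27282639]), 'wrist_torque': array([ 0.01409292, -0.03709863,  0.00023584]), 'opening': 0.9969408698877438}
scene {'fx': 444.188, 'fy': 444.188, 'cx': 321.536, 'cy': 204.874, 'k1': -0.123, 'R': [[0.867, -0.497, -0.015], [-0.393, -0.666, -0.634], [0.306, 0.556, -0.773]], 't': [-460.677, 157.883, 869.931]}
top {'fx': 381.314, 'fy': 381.314, 'cx': 314.58, 'cy': 195.009, 'k1': -0.084, 'R': [[0.018, -1.0, 0.009], [-0.988, -0.019, -0.154], [0.154, -0.007, -0.988]], 't': [-133.272, 460.7, 886.716]}
```

View pics/scene0.png

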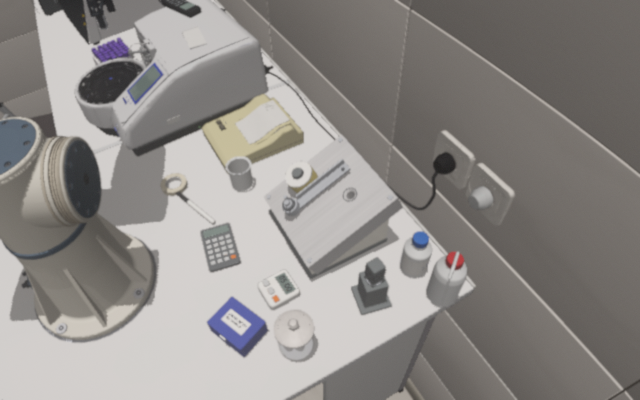

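View pics/top0.png

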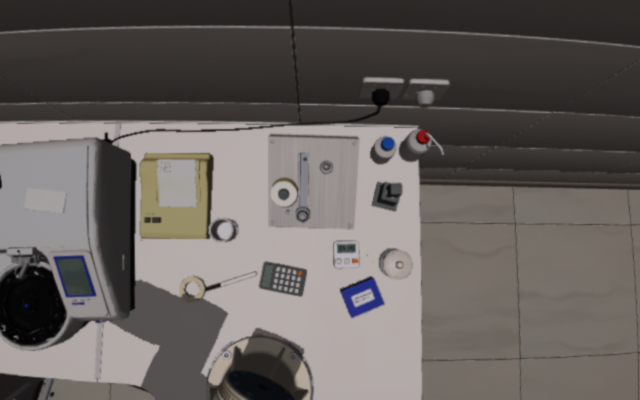

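```bash
cat > h.py <<'E'
import numpy as np,cv2
from rig import r
def slopes(c,uv):
    K=np.array([[c['fx'],0,c['cx']],[0,c['fy'],c['cy']],[0,0,1.]])
    return cv2.undistortPoints(np.array(uv,float).reshape(-1,1,2),K,np.array([c['k1'],0,0,0,0.])).reshape(-1,2)
def ray(c,uv):
    s=slopes(c,uv); R=np.array(c['R']);t=np.array(c['t'])
    d=np.c_[s,np.ones(len(s))]@R
    return -R.T@t,d
def onz(c,uv,z):
    o,d=ray(c,uv); z=np.broadcast_to(z,len(d)); return o+d*((z-o[2])/d[:,2])[:,None]
def deproj(c,uv,dep):
    o,d=ray(c,uv); return o+d*np.array(dep,float)[:,None]
def proj(c,X):
    K=np.array([[c['fx'],0,c['cx']],[0,c['fy'],c['cy']],[0,0,1.]])
    return cv2.projectPoints(np.array(X,float).reshape(-1,1,3),cv2.Rodrigues(np.array(c['R'],float))[0],np.array(c['t'],float),K,np.array([c['k1'],0,0,0,0.]))[0].reshape(-1,2)
def cloud(c,d):
    v,u=np.mgrid[0:400,0:640]; uv=np.c_[u.ravel(),v.ravel()]
    return deproj(c,uv,d.ravel()).reshape(400,640,3)
E
python3 - <<'E'
from h import *
for n,b in (("scene",(240,130,480,330)),("top",(250,115,450,280))):
    p=np.load(n+"0.npz")['p'][:,:,::-1]
    x0,y0,x1,y1=b
    cv2.imwrite(f"pics/{n}0z.png",cv2.resize(p[y0:y1,x0:x1],None,fx=3.3 if n=='scene' else 3.6,fy=3.3 if n=='scene' else 3.6,interpolation=cv2.INTER_CUBIC)[:600,:800])
E
```

```text
(no output)
```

View pics/scene0z.png

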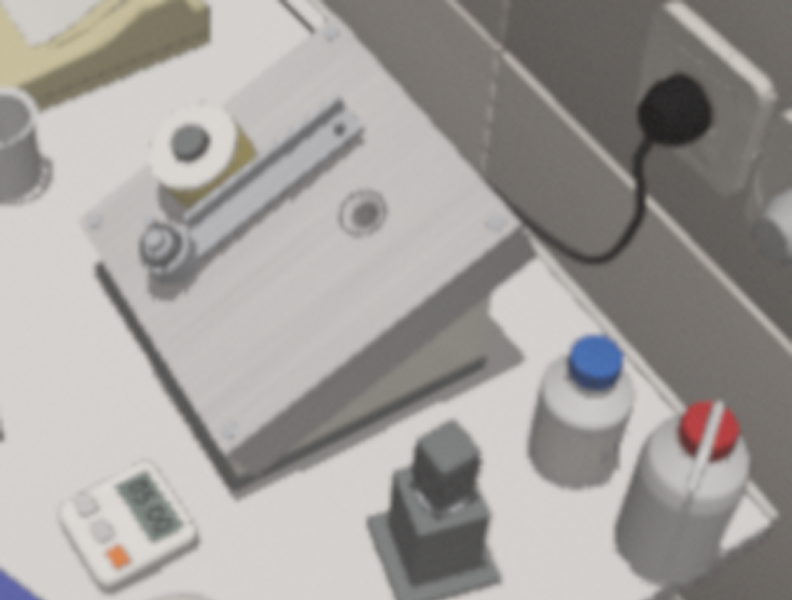

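View pics/top0z.png

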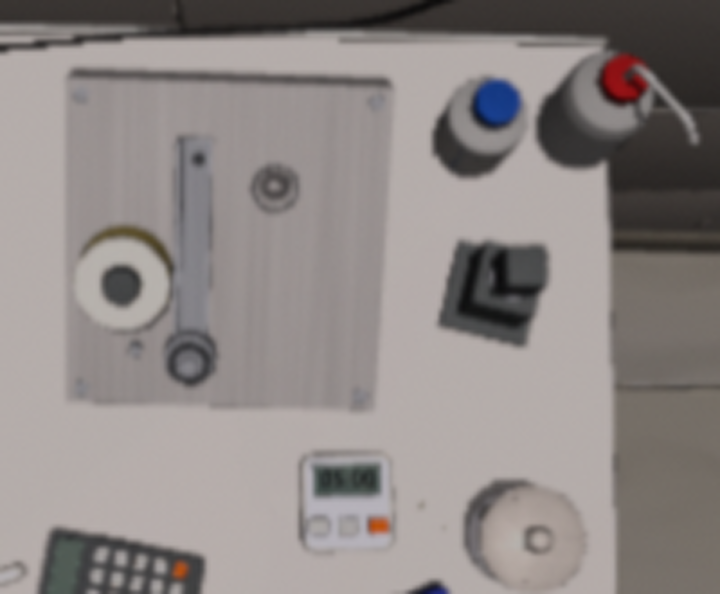

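Run:
```python
from h import *
D={n:np.load(n+"0.npz") for n in("scene","top")}
C={n:r.calibration(n) for n in D}
def zt(n,x,y):
    x0,y0,f=(240,130,3.3) if n=='scene' else (250,115,3.6)
    return [(x+.5)/f+x0-.5,(y+.5)/f+y0-.5]
P={n:cloud(C[n],D[n]['d']) for n in D}
def tri(a,b):
    o1,d1=ray(C['scene'],[a]);o2,d2=ray(C['top'],[b]);d1=d1[0];d2=d2[0]
    s=np.linalg.lstsq(np.c_[d1,-d2],o2-o1,rcond=None)[0]
    p,q=o1+d1*s[0],o2+d2*s[1]; return (p+q)/2,np.linalg.norm(p-q)
pts={'hole':((362,213),(275,188)),'cornFL':((93,222),(80,390)),'cornFR':((231,430),(362,398)),'cornBR':((497,222),(376,101)),'cornBL':((330,30),(79,96)),
'armhole':((340,129),(198,159)),'pivtop':((157,240),(190,362)),'spindle':((190,142),(121,285)),'headtop':((452,443),(524,267))}
for k,(a,b) in pts.items():
    a=zt('scene',*a);b=zt('top',*b)
    X,e=tri(a,b)
    print(k,np.round(X,1),round(e,1),*[np.round(P[n][int(round(q[1])),int(round(q[0]))],1) for n,q in(('scene',a),('top',b))])
# deck plane
for n in P:
    poly=np.array([zt(n,*pts[k][0 if n=='scene' else 1]) for k in('cornFL','cornFR','cornBR','cornBL')])
    m=np.zeros((400,640),np.uint8);cv2.fillPoly(m,[poly.round().astype(np.int32)],1)
    X=P[n][(m>0)&(D[n]['d']>0)]
    for it in range(6):
        A=np.c_[X[:,:2],np.ones(len(X))];s=np.linalg.lstsq(A,X[:,2],rcond=None)[0]
        e=X[:,2]-A@s; X=X[abs(e)<max(2.5,1*e.std())]
    print(n,'plane',s,'slope',np.degrees(np.arctan(np.hypot(*s[:2]))),'az',np.degrees(np.arctan2(s[1],s[0])),len(X),e.std())
    # table
    T=P[n].reshape(-1,3);T=T[(abs(T[:,2])<15)&(T[:,0]>250)&(T[:,0]<700)&(abs(T[:,1])<300)];print('table',np.median(T[:,2]))
```

```text
hole [ 512.1 -147.8  120.1] 3.8 [ 515.9 -137.6  107.4] [ 522.5 -149.7   81.8]
cornFL [389.8 -25.8  61.5] 3.3 [388.4 -25.6  61.3] [391.1 -26.8  64. ]
cornFR [ 388.5 -208.    66. ] 1.7 [ 388.9 -206.8   63.5] [ 389.9 -208.    63.9]
cornBR [ 562.5 -207.7  142.7] 3.7 [ 559.4 -208.1  143.8] [ 563.2 -208.1  144.1]
cornBL [561.9 -27.7 145.6] 1.9 [561.5 -27.9 144.8] [563.4 -28.9 145.9]
armhole [ 524.8 -100.5  141.1] 2.5 [ 522.8 -102.6  142.8] [ 525.9 -101.6  140. ]
pivtop [403.7 -97.4 109.8] 4.9 [400.2 -98.9 113.6] [406.2 -97.2 112.5]
spindle [448.1 -55.5 130.4] 3.4 [444.9 -57.4 132.4] [448.6 -55.8 135.4]
headtop [ 467.7 -302.7  118.8] 0.1 [ 467.2 -304.1  120.8] [ 466.5 -301.4  122.8]
scene plane [ 4.63733102e-01  1.80612348e-03 -1.16818034e+02] slope 24.87888163345602 az 0.22315148308919025 4416 1.0907844024643465
table 0.8397313320904232
top plane [ 4.66522742e-01 -4.80644585e-04 -1.19514005e+02] slope 25.010133159336505 az -0.05903012643865519 4023 1.1713813952352177
table 1.2844140163679754
```

Run:
```python
from h import *
for n in("scene","top"):
    c=r.calibration(n);z=np.load(n+"0.npz");P=cloud(c,z['d'])
    near=(abs(P[...,0]-467)<60)&(abs(P[...,1]+302)<60)&(z['d']>0)
    for lo,hi in((112,130),(60,78),(4,16)):
        X=P[near&(P[...,2]>lo)&(P[...,2]<hi)]
        rr=cv2.minAreaRect(X[:,:2].astype(np.float32));print(n,lo,hi,len(X),np.round(rr[0],1),np.round(rr[1],1),round(rr[2],1),'z',np.median(X[:,2]).round(1))
    b=(P[...,0]>480)&(P[...,0]<650)&(P[...,1]<-230)&(P[...,1]>-420)&(P[...,2]>25)&(P[...,2]<200)
    b&=~near
    X=P[b];print('bottles',X.min(0).round(),X.max(0).round())
    hs=cv2.cvtColor(z['p'],cv2.COLOR_RGB2HSV)
    blue=(hs[...,0]>100)&(hs[...,0]<125)&(hs[...,1]>130)&b
    print('bluecap',P[blue].mean(0).round(), P[blue].max(0).round(),blue.sum())
    # hole ray onto plane
    uv={'scene':[(362+.5)/3.3+239.5,(213+.5)/3.3+129.5],'top':[(275+.5)/3.6+249.5,(188+.5)/3.6+114.5]}[n]
    o,d=ray(c,[uv]);d=d[0];nn=np.array([-.4657,0,1.]);k=(-118.-nn@o)/(nn@d);print('hole',(o+k*d).round(1))
    wall=P[(P[...,0]>560)&(P[...,2]>150)&(P[...,2]<400)&(abs(P[...,1]+150)<100)]
    print('wall x',np.percentile(wall[:,0],[1,10,50]) if len(wall) else None)
```

```text
scene 112 130 234 [ 465. -304.] [26.5 25.2] 2.1 z 120.2
scene 60 78 331 [ 465.6 -303.5] [44.3 43.1] 76.8 z 70.0
scene 4 16 394 [ 451.8 -315.5] [63.5 81.8] 41.9 z 8.5
bottles [ 536. -400.   25.] [ 647. -231.  200.]
bluecap [ 573. -292.  105.] [ 586. -280.  108.] 131
hole [ 510.3 -147.1  119.7]
wall x [627.31043804 652.80299278 654.34285397]
top 112 130 144 [ 467.1 -304.6] [25.5 26.9] 2.7 z 120.4
top 60 78 139 [ 468.3 -304.6] [42.3 40.7] 76.7 z 70.5
top 4 16 279 [ 468.1 -301. ] [114.3 116.8] 89.6 z 8.6
bottles [ 540. -401.   25.] [ 650. -230.  200.]
bluecap [ 576. -290.  105.] [ 589. -276.  108.] 116
hole [ 513.7 -148.3  121.2]
wall x [628.61376679 655.97324614 657.39536793]
```

```bash
cat >> h.py <<'E'
from scipy.spatial.transform import Rotation as Ro, Slerp
def rotm(rpy): return Ro.from_euler('xyz',rpy)
def plan(p0,R0,p1,R1,n):
    """straight line, slerp; rows in tool axes (m, rad), rounded"""
    dv=(R0.inv()*R1).as_rotvec()/n; R=R0;p=np.array(p0,float);rows=[]
    for i in range(n):
        tgt=p0+(np.array(p1)-p0)*(i+1)/n
        t=R.inv().apply(tgt-p)/1000; t=t.round(4); rows.append((t.tolist(),dv.round(4).tolist()))
        p=p+R.apply(t*1000); R=R*Ro.from_rotvec(dv.round(4))
    return rows,p,R
def show(rows,g):
    import json
    for i in range(0,len(rows),10):
        print(json.dumps([{"grip":g,"translation":a,"twist":b} for a,b in rows[i:i+10]]))
E
python3 - <<'E'
from h import *
c=r.calibration('scene');P=cloud(c,np.load('scene0.npz')['d']).reshape(-1,3)
for y in range(-350,700,50):
    m=(abs(P[:,1]-y)<25)&(P[:,0]>150)&(P[:,0]<560)
    if m.any():
        X=P[m]; i=X[:,2].argmax(); print(y,X[i].round())
E
```

```text
-350 [ 560. -367.  103.]
-300 [ 473. -298.  124.]
-250 [ 560. -272.   75.]
-200 [ 558. -212.  148.]
-150 [ 560. -158.  146.]
-100 [527. -87. 157.]
-50 [560. -47. 144.]
0 [557. -24. 141.]
50 [368.  65.  62.]
100 [343.  89.  65.]
150 [527. 168.  77.]
200 [522. 219.  78.]
250 [529. 227.  79.]
300 [394. 324. 194.]
350 [526. 346. 207.]
400 [514. 377. 205.]
450 [274. 469. 215.]
500 [201. 517. 333.]
550 [235. 538. 314.]
600 [247. 620. 279.]
650 [408. 632. 225.]
```

Run:
```python
from h import *
s=r.sense();p=s['eef_pos'];R=rotm(s['tcp_rot'])
yaw0=s['tcp_rot'][2];print(yaw0)
def down(y): return Ro.from_euler('z',y)*Ro.from_euler('x',np.pi)
ys=np.linspace(yaw0,.04,34)
p0=p;i=0
for q,n in(((236,560,300),3),((370,60,300),17),((466,-304,250),14)):
    rows,p,R=plan(p,R,np.array(q,float),down(ys[i+n-1]),n);i+=n
    show(rows,-1);print(p.round(1),R.as_euler('xyz').round(3))
```

```text
2.7498085308442857
[{"grip": -1, "translation": [-0.0014, -0.0057, -0.0231], "twist": [-0.0004, 0.0, 0.0547]}, {"grip": -1, "translation": [-0.0018, -0.0055, -0.0231], "twist": [-0.0004, 0.0, 0.0547]}, {"grip": -1, "translation": [-0.002, -0.0055, -0.0232], "twist": [-0.0004, 0.0, 0.0547]}]
[236. 560. 300.] [-3.142  0.     2.586]
[{"grip": -1, "translation": [-0.0222, -0.0208, 0.0], "twist": [0.0, 0.0, 0.0821]}, {"grip": -1, "translation": [-0.0239, -0.019, 0.0], "twist": [0.0, 0.0, 0.0821]}, {"grip": -1, "translation": [-0.0253, -0.0169, 0.0], "twist": [0.0, 0.0, 0.0821]}, {"grip": -1, "translation": [-0.0266, -0.0147, 0.0], "twist": [0.0, 0.0, 0.0821]}, {"grip": -1, "translation": [-0.0277, -0.0126, 0.0], "twist": [0.0, 0.0, 0.0821]}, {"grip": -1, "translation": [-0.0287, -0.0102, 0.0], "twist": [0.0, 0.0, 0.0821]}, {"grip": -1, "translation": [-0.0294, -0.0078, 0.0], "twist": [0.0, 0.0, 0.0821]}, {"grip": -1, "translation": [-0.03, -0.0054, 0.0], "twist": [0.0, 0.0, 0.0821]}, {"grip": -1, "translation": [-0.0303, -0.003, 0.0001], "twist": [0.0, 0.0, 0.0821]}, {"grip": -1, "transla
[... 1211 characters left out ...]
on": [-0.0114, 0.0243, 0.0036], "twist": [0.0, 0.0, 0.0821]}, {"grip": -1, "translation": [-0.0094, 0.0252, 0.0036], "twist": [0.0, 0.0, 0.0821]}, {"grip": -1, "translation": [-0.0074, 0.0259, 0.0036], "twist": [0.0, 0.0, 0.0821]}, {"grip": -1, "translation": [-0.0051, 0.0264, 0.0035], "twist": [0.0, 0.0, 0.0821]}]
[{"grip": -1, "translation": [-0.003, 0.0267, 0.0036], "twist": [0.0, 0.0, 0.0821]}, {"grip": -1, "translation": [-0.0008, 0.0269, 0.0036], "twist": [0.0, 0.0, 0.0821]}, {"grip": -1, "translation": [0.0014, 0.0268, 0.0036], "twist": [0.0, 0.0, 0.0821]}, {"grip": -1, "translation": [0.0037, 0.0267, 0.0035], "twist": [0.0, 0.0, 0.0821]}]
[ 466.1 -304.   250. ] [ 3.141 -0.     0.041]
```

Emit:
jog_arm(moves=[{"grip": -1,"translation": [-0.001,-0.005,-0.024],"twist": [0,0,0.055]},{"grip": -1,"translation": [-0.002,-0.005,-0.024],"twist": [0,0,0.055]},{"grip": -1,"translation": [-0.002,-0.005,-0.024],"twist": [0,0,0.055]},{"grip": -1,"translation": [-0.022,-0.021,0],"twist": [0,0,0.082]},{"grip": -1,"translation": [-0.024,-0.019,0],"twist": [0,0,0.082]},{"grip": -1,"translation": [-0.025,-0.017,0],"twist": [0,0,0.082]},{"grip": -1,"translation": [-0.027,-0.015,0],"twist": [0,0,0.082]},{"grip": -1,"translation": [-0.028,-0.013,0],"twist": [0,0,0.082]},{"grip": -1,"translation": [-0.029,-0.01,0],"twist": [0,0,0.082]},{"grip": -1,"translation": [-0.029,-0.008,0],"twist": [0,0,0.082]}])

```text
clock: 0.93
eef_pos: [291.1, 353.6, 303.0]
tcp_rot: [-3.141, 0.0, 2.007]
contact_force: [0.0, 0.2, -1.0]
opening: 0.998
```

Emit:
jog_arm(moves=[{"grip": -1,"translation": [-0.03,-0.005,0],"twist": [0,0,0.082]},{"grip": -1,"translation": [-0.03,-0.003,0],"twist": [0,0,0.082]},{"grip": -1,"translation": [-0.03,0,0],"twist": [0,0,0.082]},{"grip": -1,"translation": [-0.03,0.002,0],"twist": [0,0,0.082]},{"grip": -1,"translation": [-0.03,0.005,0],"twist": [0,0,0.082]},{"grip": -1,"translation": [-0.03,0.007,0],"twist": [0,0,0.082]},{"grip": -1,"translation": [-0.029,0.009,0],"twist": [0,0,0.082]},{"grip": -1,"translation": [-0.028,0.012,0],"twist": [0,0,0.082]},{"grip": -1,"translation": [-0.027,0.014,0],"twist": [0,0,0.082]},{"grip": -1,"translation": [-0.026,0.016,0],"twist": [0,0,0.082]}])

```text
clock: 1.77
eef_pos: [370.3, 60.7, 303.2]
tcp_rot: [3.141, -0.0, 1.187]
contact_force: [1.0, -0.4, 0.1]
opening: 1.0
```

Emit:
jog_arm(moves=[{"grip": -1,"translation": [-0.022,0.016,0.004],"twist": [0,0,0.082]},{"grip": -1,"translation": [-0.02,0.018,0.004],"twist": [0,0,0.082]},{"grip": -1,"translation": [-0.019,0.019,0.004],"twist": [0,0,0.082]},{"grip": -1,"translation": [-0.017,0.021,0.004],"twist": [0,0,0.082]},{"grip": -1,"translation": [-0.015,0.022,0.004],"twist": [0,0,0.082]},{"grip": -1,"translation": [-0.013,0.023,0.003],"twist": [0,0,0.082]},{"grip": -1,"translation": [-0.011,0.024,0.003],"twist": [0,0,0.082]},{"grip": -1,"translation": [-0.009,0.025,0.003],"twist": [0,0,0.082]},{"grip": -1,"translation": [-0.007,0.026,0.003],"twist": [0,0,0.082]},{"grip": -1,"translation": [-0.005,0.026,0.003],"twist": [0,0,0.082]}])

```text
clock: 2.6
eef_pos: [439.9, -197.4, 267.9]
tcp_rot: [-3.141, 0.0, 0.366]
contact_force: [0.8, -0.3, -0.9]
opening: 1.0
```

Emit:
jog_arm(moves=[{"grip": -1,"translation": [-0.003,0.027,0.003],"twist": [0,0,0.082]},{"grip": -1,"translation": [-0.001,0.027,0.003],"twist": [0,0,0.082]},{"grip": -1,"translation": [0,0,0],"twist": [0,0,0]},{"grip": -1,"translation": [0,0,0],"twist": [0,0,0]}])

```text
clock: 2.93
eef_pos: [453.4, -249.2, 261.6]
tcp_rot: [-3.141, 0.001, 0.205]
contact_force: [-0.9, 0.1, 0.6]
opening: 1.001
```

Run:
```python
from h import *
s=r.sense();c=r.calibration('wrist');p,d=r.grab_frame('wrist')
print(s['clock'],s['eef_pos'],s['tcp_rot'],s['qpos'],s['contact_force'])
np.savez('w1.npz',p=p,d=d,**{'c_'+k:v for k,v in c.items()});cv2.imwrite('pics/w1.png',p[:,:,::-1])
```

```text
2.9333 [ 453.373789   -249.24953622  261.55470402] [-3.14058486e+00  1.06937944e-03  2.05463350e-01] [-5.05606369e-01  1.55586717e-01  1.82590578e+00  7.15554586e-05
  1.16156812e+00  8.59698627e-01] [-0.87722608  0.07936723  0.56491296]
```

View pics/w1.png

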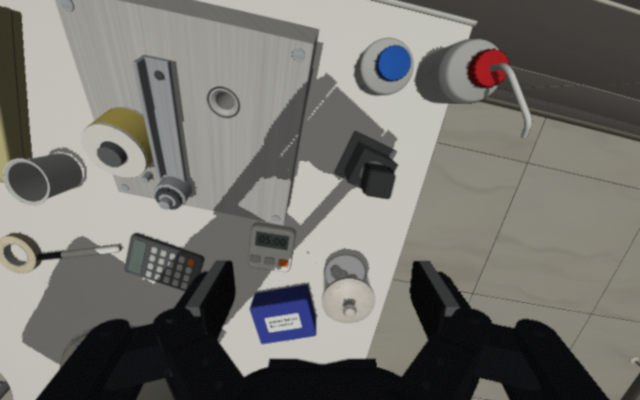

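Run:
```python
from h import *
z=np.load('w1.npz');c={k[2:]:z[k] for k in z.files if k.startswith('c_')};d=z['d'];P=cloud(c,d)
near=(abs(P[...,0]-467)<40)&(abs(P[...,1]+304)<40)
for lo,hi in((113,130),(60,76)):
    m=near&(P[...,2]>lo)&(P[...,2]<hi);X=P[m]
    rr=cv2.minAreaRect(X[:,:2].astype(np.float32));print(len(X),np.round(rr[0],1),np.round(rr[1],1),round(rr[2],1),np.median(X[:,2]))
T=P[(abs(P[...,2])<12)];print('table',np.median(T[:,2]))
g=np.mgrid[0:400,0:640]
# deck plane
m=(P[...,0]>400)&(P[...,0]<560)&(P[...,1]<-160)&(P[...,1]>-205)&(P[...,2]>50)
X=P[m];A=np.c_[X[:,:2],np.ones(len(X))];s=np.linalg.lstsq(A,X[:,2],rcond=None)[0];print('plane',s,np.degrees(np.arctan(s[0])))
gry=cv2.cvtColor(z['p'],cv2.COLOR_RGB2GRAY)
crop=z['p'][70:215,80:270,::-1];cv2.imwrite('pics/w1z.png',cv2.resize(crop,None,fx=4,fy=4,interpolation=cv2.INTER_CUBIC))
```

```text
734 [ 467.  -304.4] [26.5 26.5] 2.2 120.246249357083
660 [ 467.1 -304.2] [42.1 42.3] 76.7 70.43327457890541
table 0.37207048261103637
plane [ -1.32052727  -2.12398841 455.59841307] -52.86432647115274
```

View pics/w1z.png

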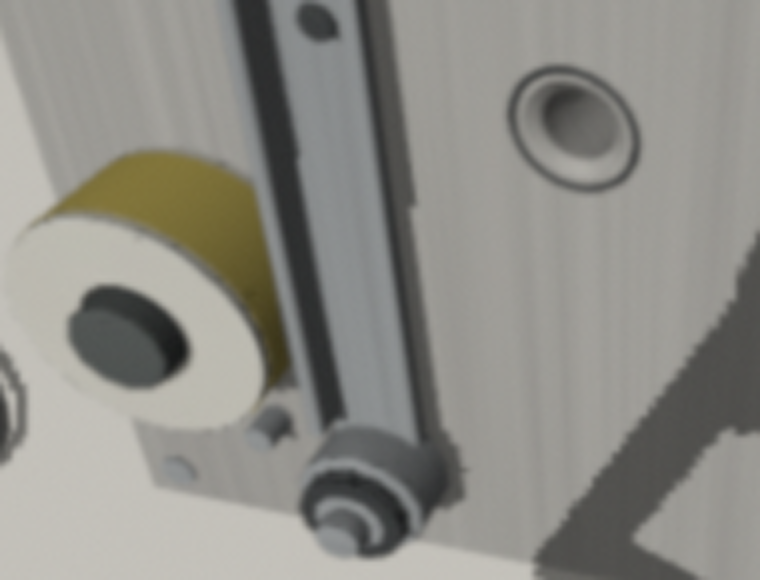

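Run:
```python
from h import *
z=np.load('w1.npz');c={k[2:]:z[k] for k in z.files if k.startswith('c_')};d=z['d'];P=cloud(c,d)
v,u=np.mgrid[0:400,0:640]
m=(u>255)&(u<285)&(v>40)&(v<130)|(u>190)&(u<215)&(v>110)&(v<180)
X=P[m&(d>0)]
for _ in range(4):
    A=np.c_[X[:,:2],np.ones(len(X))];s=np.linalg.lstsq(A,X[:,2],rcond=None)[0];e=X[:,2]-A@s;X=X[abs(e)<2.5]
print('plane',s,np.degrees(np.arctan(s[0])),len(X),e.std())
o,dd=ray(c,[[223.6,102.2],[168-.0,205-4]])
nn=np.array([-s[0],-s[1],1]);k=(s[2]-nn@o)/(nn@dd[0]);H=o+k*dd[0];print('hole',H)
n=nn/np.linalg.norm(nn);k=(s[2]+42*np.linalg.norm(nn)-nn@o)/(nn@dd[1])
Q=onz(c,[[0,0]],0)
piv=((338+.5)/4+79.5,(532+.5)/4+69.5);o,dd=ray(c,[piv]);k=(s[2]+42*np.linalg.norm(nn)-nn@o)/(nn@dd[0]);T=o+k*dd[0];B=T-42*n
print('pivot top',T,'base',B,'hole-piv',H-B, 'expected',105*np.cos(.4363),-50,105*np.sin(.4363))
```

```text
plane [ 4.70797401e-01 -3.18760205e-03 -1.22261844e+02] 25.210934370226653 4210 0.7142274549561053
hole [ 512.23450715 -148.18911289  119.36919836]
pivot top [404.27787764 -98.28794949 114.80650575] base [422.16778563 -98.40907571  76.80734101] hole-piv [ 90.06672152 -49.78003719  42.56185735] expected 95.1637514758128 -50 44.371842479772425
```

Emit:
jog_arm(moves=[{"grip": -1,"translation": [0,0,0],"twist": [0,0,0.084]},{"grip": -1,"translation": [0,0,0],"twist": [0,0,0.083]},{"grip": -1,"translation": [0.003,0.014,0.02],"twist": [0,0,0]},{"grip": -1,"translation": [0.003,0.014,0.02],"twist": [0,0,0]},{"grip": -1,"translation": [0.003,0.014,0.02],"twist": [0,0,0]},{"grip": -1,"translation": [0.003,0.014,0.02],"twist": [0,0,0]},{"grip": -1,"translation": [0,0,0.02],"twist": [0,0,0]},{"grip": -1,"translation": [0,0,0],"twist": [0,0,0]},{"grip": -1,"translation": [0,0,0],"twist": [0,0,0]}])

```text
clock: 3.73
eef_pos: [467.1, -302.5, 161.8]
tcp_rot: [-3.14, 0.002, 0.041]
contact_force: [0.8, -0.1, 0.2]
opening: 1.001
```

Emit:
jog_arm(moves=[{"grip": -1,"translation": [0,0.002,0.02],"twist": [0,0,0]},{"grip": -1,"translation": [0,0,0.02],"twist": [0,0,0]},{"grip": -1,"translation": [0,0,0.02],"twist": [0,0,0]},{"grip": -1,"translation": [0,0,0.015],"twist": [0,0,0]},{"grip": -1,"translation": [0,0,0.006],"twist": [0,0,0]},{"grip": -1,"translation": [0,0,0],"twist": [0,0,0]},{"grip": -1,"translation": [0,0,0],"twist": [0,0,0]}])

```text
clock: 4.32
eef_pos: [468.7, -305.9, 82.6]
tcp_rot: [3.141, -0.001, 0.04]
contact_force: [-0.1, 0.3, 0.7]
opening: 0.998
```

Emit:
jog_arm(moves=[{"grip": 0,"translation": [0,0,0],"twist": [0,0,0]},{"grip": 0,"translation": [0,0,0],"twist": [0,0,0]},{"grip": 0.25,"translation": [0,0,0],"twist": [0,0,0]},{"grip": 0.25,"translation": [0,0,0],"twist": [0,0,0]},{"grip": 1,"translation": [0,0,0],"twist": [0,0,0]},{"grip": 1,"translation": [0,0,0],"twist": [0,0,0]},{"grip": 1,"translation": [0,0,0],"twist": [0,0,0]},{"grip": 1,"translation": [0,0,0],"twist": [0,0,0]}], squeeze=90)

```text
clock: 4.98
eef_pos: [468.1, -305.6, 81.8]
tcp_rot: [-3.141, -0.0, 0.039]
contact_force: [0.3, 3.6, 7.0]
opening: 0.295
```

Run:
```python
from h import *
s=r.sense();p,d=r.grab_frame('wrist')
print(s)
cv2.imwrite('pics/w2.png',p[:,:,::-1])
```

```text
{'clock': 4.9833, 'qpos': array([-5.81427923e-01,  4.39720548e-01,  1.89298908e+00,  9.45328961e-04,
        8.09168084e-01,  9.49303933e-01]), 'qvel': array([ 1.48153586e-03,  2.56661050e-03,  5.40334723e-05, -3.48207788e-05,
        1.04645798e-03,  1.05771416e-03]), 'joint_efforts': array([-1.48866098e+00, -5.45653045e+01, -2.51091117e+01, -6.94113448e-01,
       -8.90859403e-01, -1.12185496e-02]), 'eef_pos': array([ 468.08579806, -305.55572966,   81.81263936]), 'tcp_rot': array([-3.14087048e+00, -1.66300194e-04,  3.94119416e-02]), 'contact_force': array([0.31373731, 3.58376988, 7.01847522]), 'wrist_torque': array([ 0.70312   ,  0.08070402, -0.02714221]), 'opening': 0.2945865083268744}
```

View pics/w2.png

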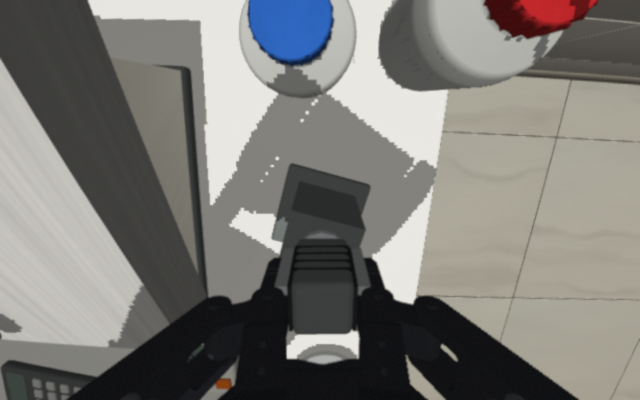

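Emit:
jog_arm(moves=[{"grip": 1,"translation": [0,0,-0.005],"twist": [0,0,0]},{"grip": 1,"translation": [0,0,-0.01],"twist": [0,0,0]},{"grip": 1,"translation": [0,0,-0.015],"twist": [0,0,0]},{"grip": 1,"translation": [0,0,-0.02],"twist": [0,0,0]},{"grip": 1,"translation": [0,0,-0.025],"twist": [0,0,0]},{"grip": 1,"translation": [0,0,-0.025],"twist": [0,0,0]},{"grip": 1,"translation": [0,0,-0.025],"twist": [0,0,0]},{"grip": 1,"translation": [0,0,-0.025],"twist": [0,0,0]},{"grip": 1,"translation": [0,0,-0.02],"twist": [0,0,0]},{"grip": 1,"translation": [0,0,0],"twist": [0,0,0]}])

```text
clock: 5.87
eef_pos: [469.8, -307.4, 256.6]
tcp_rot: [3.137, -0.006, 0.04]
contact_force: [0.9, 0.1, -0.7]
opening: 0.295
```

Run:
```python
from h import *
s=r.sense();c=r.calibration('scene');p,d=r.grab_frame('scene')
print(s['eef_pos'],s['tcp_rot'],s['contact_force'],s['opening'])
R=rotm(s['tcp_rot']);print(proj(c,[s['eef_pos'],s['eef_pos']+R.apply([0,0,77.8])]).round(1))
np.savez('s3.npz',p=p,d=d)
cv2.imwrite('pics/s3.png',cv2.resize(p[100:300,250:490,::-1],None,fx=3.3,fy=3.3,interpolation=cv2.INTER_CUBIC)[:600,:800])
```

```text
[ 469.77266993 -307.40328921  256.62282771] [ 3.13694632 -0.00594761  0.0397636 ] [ 0.9135058   0.12830031 -0.68931918] 0.2946805276153812
[[387.4 215.4]
 [382.9 245.5]]
```

View pics/s3.png

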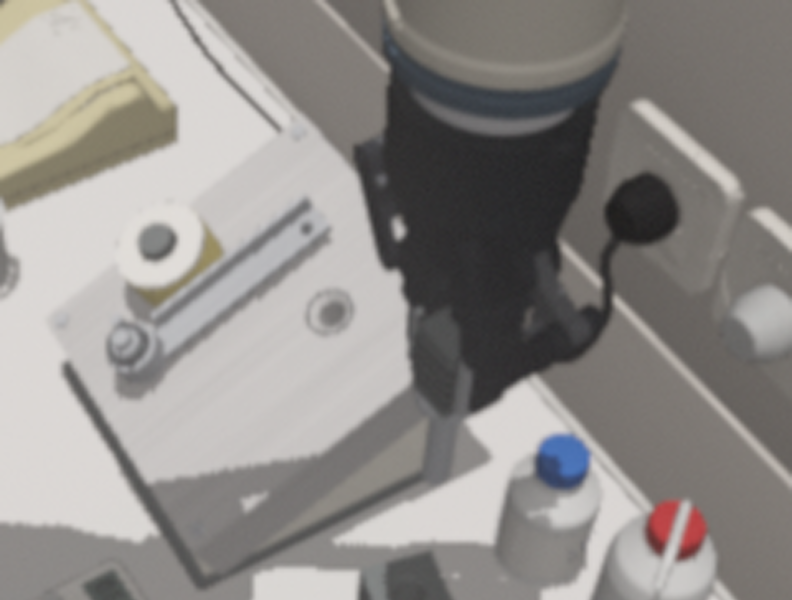

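```bash
cat >> h.py <<'E'
HOLE=np.array([512.2,-148.2,119.5]); th=np.radians(25)
U=np.array([np.cos(th),0,np.sin(th)]);V=np.array([0,1.,0]);N=np.array([-np.sin(th),0,np.cos(th)])
RT=Ro.from_matrix(np.c_[U,-V,-N]); L=77.8
def tcp(du,dv,h): return HOLE+du*U+dv*V+h*N+L*N
def tip(s):
    R=rotm(s['tcp_rot']); t=s['eef_pos']+R.apply([0,0,L])-HOLE
    return np.array([t@U,t@V,t@N]),(R.inv()*RT).as_rotvec()
E
python3 - <<'E'
from h import *
s=r.sense();p=s['eef_pos'];R=rotm(s['tcp_rot'])
print(RT.as_euler('xyz'),tip(s))
q=tcp(10,78,60);print(q)
rows,p,R=plan(p,R,q,RT,10);show(rows,1);print(p,R.as_euler('xyz'))
E
```

```text
[ 3.14159265 -0.43633231  0.        ] (array([ -14.75160867, -158.89775876,   69.7542497 ]), array([-0.00562339,  0.43220904,  0.0397793 ]))
[463.0262814  -70.2        248.61539567]
[{"grip": 1, "translation": [0.0003, -0.0237, 0.0005], "twist": [-0.0006, 0.0432, 0.004]}, {"grip": 1, "translation": [0.0003, -0.0236, 0.0005], "twist": [-0.0006, 0.0432, 0.004]}, {"grip": 1, "translation": [0.0001, -0.0237, 0.0005], "twist": [-0.0006, 0.0432, 0.004]}, {"grip": 1, "translation": [-0.0, -0.0237, 0.0004], "twist": [-0.0006, 0.0432, 0.004]}, {"grip": 1, "translation": [-0.0002, -0.0237, 0.0005], "twist": [-0.0006, 0.0432, 0.004]}, {"grip": 1, "translation": [-0.0002, -0.0237, 0.0004], "twist": [-0.0006, 0.0432, 0.004]}, {"grip": 1, "translation": [-0.0004, -0.0236, 0.0004], "twist": [-0.0006, 0.0432, 0.004]}, {"grip": 1, "translation": [-0.0004, -0.0237, 0.0004], "twist": [-0.0006, 0.0432, 0.004]}, {"grip": 1, "translation": [-0.0006, -0.0237, 0.0003], "twist": [-0.0006, 0.0432, 0.004]}, {"grip": 1, "translation": [-0.0007, -0.0236, 0.0003], "twist": [-0.0006, 0.0432, 0.004]}]
[462.98358026 -70.23958724 248.64114382] [ 3.14123863e+00 -4.36130899e-01 -1.46359085e-04]
```

Emit:
jog_arm(moves=[{"grip": 1,"translation": [0,-0.0235,0],"twist": [0,0.043,0.004]},{"grip": 1,"translation": [0,-0.0235,0],"twist": [0,0.043,0.004]},{"grip": 1,"translation": [0,-0.0235,0],"twist": [0,0.043,0.004]},{"grip": 1,"translation": [0,-0.0235,0],"twist": [0,0.043,0.004]},{"grip": 1,"translation": [0,-0.0235,0],"twist": [0,0.043,0.004]},{"grip": 1,"translation": [0,-0.0235,0],"twist": [0,0.043,0.004]},{"grip": 1,"translation": [0,-0.0235,0],"twist": [0,0.043,0.004]},{"grip": 1,"translation": [0,-0.0235,0],"twist": [0,0.043,0.004]},{"grip": 1,"translation": [0,-0.0235,0],"twist": [0,0.043,0.004]},{"grip": 1,"translation": [0,-0.0235,0],"twist": [0,0.043,0.004]}])

```text
clock: 6.75
eef_pos: [461.7, -70.0, 251.0]
tcp_rot: [-3.132, -0.43, -0.004]
contact_force: [1.2, 0.5, -1.5]
opening: 0.292
```

Emit:
jog_arm(moves=[{"grip": 1,"translation": [0,0,0],"twist": [0,0,0]},{"grip": 1,"translation": [0,0,0],"twist": [0,0,0]},{"grip": 1,"translation": [0,0,0],"twist": [0,0,0]}])

```text
clock: 7.0
eef_pos: [462.7, -71.1, 251.6]
tcp_rot: [-3.133, -0.429, -0.002]
contact_force: [1.2, 0.8, -1.1]
opening: 0.297
```

Run:
```python
from h import *
s=r.sense();c=r.calibration('wrist');p,d=r.grab_frame('wrist')
print(s['clock'],s['eef_pos'],s['tcp_rot'],s['contact_force'],s['qpos'].round(2));print(tip(s))
np.savez('w4.npz',p=p,d=d,**{'c_'+k:v for k,v in c.items()});cv2.imwrite('pics/w4.png',p[:,:,::-1])
for q in ((0,0,0),(-105,50,0),(-105,50,42)):
    print(q,proj(c,[HOLE+q[0]*U+q[1]*V+q[2]*N]).round(1))
```

```text
7.0 [462.69120479 -71.1495035  251.64805048] [-3.13269482e+00 -4.29081192e-01 -1.93105645e-03] [ 1.24683892  0.8011464  -1.12342049] [-0.23 -0.13  2.21  0.17  0.65  1.22]
(array([10.41501964, 77.68023683, 62.8947137 ]), array([-0.00808805,  0.00724327, -0.00178533]))
(0, 0, 0) [[402.3 198.1]]
(-105, 50, 0) [[347.8 290.4]]
(-105, 50, 42) [[350.9 316.5]]
```

View pics/w4.png

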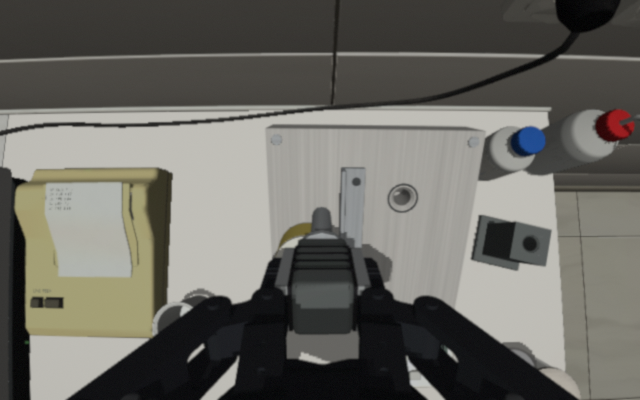

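Emit:
jog_arm(moves=[{"grip": 1,"translation": [0,0,0.01],"twist": [-0.008,0.007,0]},{"grip": 1,"translation": [0,0,0.015],"twist": [0,0,0]},{"grip": 1,"translation": [0,0,0.015],"twist": [0,0,0]},{"grip": 1,"translation": [0,0,0.01],"twist": [0,0,0]},{"grip": 1,"translation": [0,0,0.005],"twist": [0,0,0]},{"grip": 1,"translation": [0,0,0],"twist": [0,0,0]},{"grip": 1,"translation": [0,0,0],"twist": [0,0,0]}])

```text
clock: 7.63
eef_pos: [486.1, -71.5, 201.9]
tcp_rot: [-3.14, -0.436, -0.004]
contact_force: [-0.5, 1.4, 0.4]
opening: 0.291
```

Run:
```python
from h import *
s=r.sense();p,d=r.grab_frame('scene')
print(s['clock'],s['contact_force'],tip(s))
cv2.imwrite('pics/s5.png',cv2.resize(p[100:300,230:470,::-1],None,fx=3.3,fy=3.3,interpolation=cv2.INTER_CUBIC)[:600,:800])
```

```text
7.6333 [-0.51586109  1.41061678  0.35863654] (array([11.13792612, 76.72902153,  7.88857185]), array([ 0.00010316,  0.00033103, -0.00329036]))
```

View pics/s5.png

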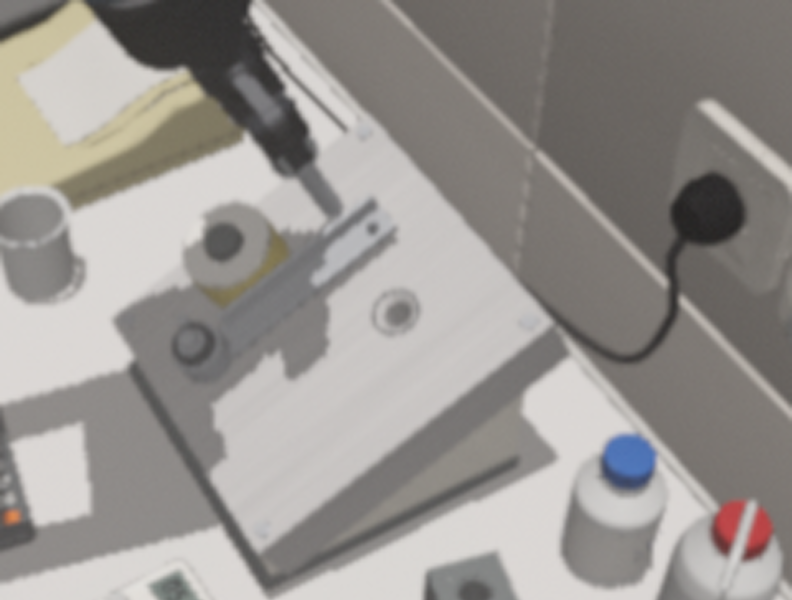

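Emit:
jog_arm(moves=[{"grip": 1,"translation": [0,0.005,0.002],"twist": [0,0,0]},{"grip": 1,"translation": [-0.001,0.008,0],"twist": [0,0,0]},{"grip": 1,"translation": [-0.001,0.008,0],"twist": [0,0,0]},{"grip": 1,"translation": [-0.001,0.008,0],"twist": [0,0,0]},{"grip": 1,"translation": [-0.001,0.008,0],"twist": [0,0,0]},{"grip": 1,"translation": [-0.001,0.008,0],"twist": [0,0,0]}])

```text
clock: 8.18
eef_pos: [483.0, -116.4, 199.1]
tcp_rot: [-3.14, -0.439, -0.003]
contact_force: [2.5, 6.0, -0.1]
opening: 0.293
```

Run:
```python
from h import *
s=r.sense();p,d=r.grab_frame('scene')
print(s['clock'],s['contact_force'],tip(s),s['opening'])
cv2.imwrite('pics/s6.png',cv2.resize(p[100:300,230:470,::-1],None,fx=3.3,fy=3.3,interpolation=cv2.INTER_CUBIC)[:600,:800])
```

```text
8.1833 [ 2.49380325  5.98562009 -0.07599244] (array([ 7.40520531, 31.84216897,  6.70748323]), array([-0.00032994, -0.00286434, -0.00291753])) 0.29304072210781446
```

View pics/s6.png

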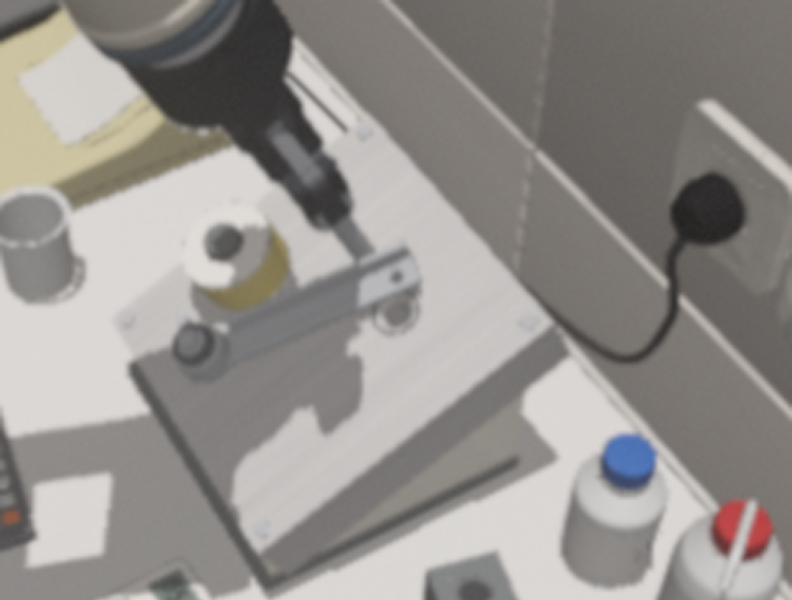

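Emit:
jog_arm(moves=[{"grip": 1,"translation": [-0.001,0.006,0],"twist": [0,0,0]},{"grip": 1,"translation": [-0.001,0.006,0],"twist": [0,0,0]},{"grip": 1,"translation": [-0.002,0.006,0],"twist": [0,0,0]},{"grip": 1,"translation": [-0.002,0.006,0],"twist": [0,0,0]},{"grip": 1,"translation": [-0.001,0.004,0],"twist": [0,0,0]},{"grip": 1,"translation": [0,0.003,0],"twist": [0,0,0]},{"grip": 1,"translation": [0,0,0],"twist": [0,0,0]},{"grip": 1,"translation": [0,0,0],"twist": [0,0,0]}])

```text
clock: 8.9
eef_pos: [475.3, -146.1, 195.0]
tcp_rot: [-3.138, -0.436, -0.004]
contact_force: [0.7, 6.8, -0.9]
opening: 0.292
```

Run:
```python
from h import *
s=r.sense();c=r.calibration('wrist');p,d=r.grab_frame('wrist');p2,d2=r.grab_frame('scene')
print(s['clock'],s['contact_force'],s['wrist_torque'],tip(s),s['opening'])
cs=r.calibration('scene');R=rotm(s['tcp_rot']);
print('tip',[proj(k,s['eef_pos']+R.apply([0,0,L])).round(1) for k in(cs,c)],'hole',[proj(k,HOLE).round(1) for k in(cs,c)])
cv2.imwrite('pics/w7.png',p[:,:,::-1])
cv2.imwrite('pics/s7.png',cv2.resize(p2[140:240,300:420,::-1],None,fx=6,fy=6,interpolation=cv2.INTER_CUBIC)[:600,:800])
```

```text
8.9 [ 0.70108815  6.77586088 -0.85555429] [1.57103495 0.00605401 0.69011325] (array([-1.55115316,  2.22384123,  6.24894062]), array([-0.00195461,  0.00028206, -0.00354516])) 0.29222462729504073
tip [array([[348.2, 192.6]]), array([[321.3, 210.7]])] hole [array([[350.5, 194.2]]), array([[324.2, 206.1]])]
```

View pics/s7.png

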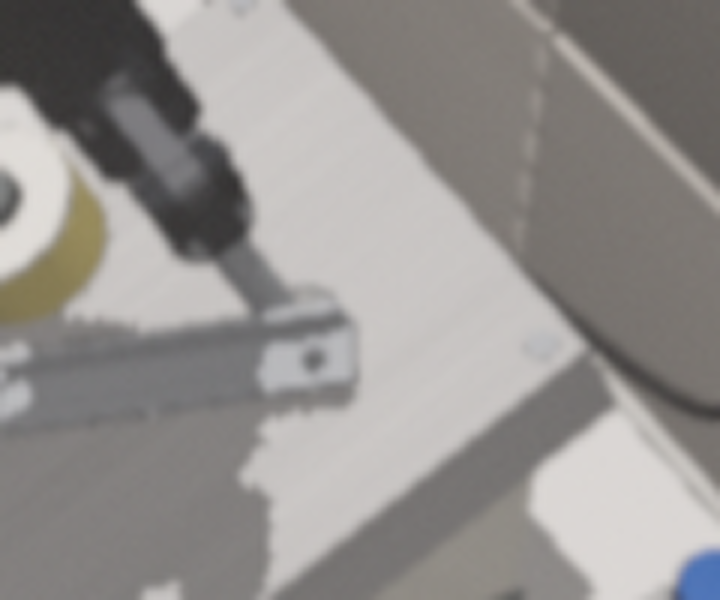

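View pics/w7.png

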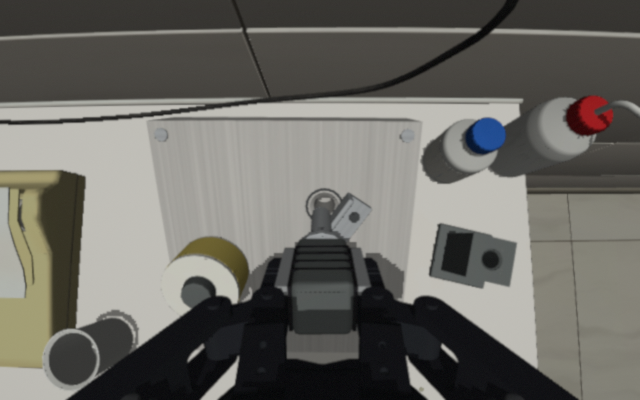

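Emit:
jog_arm(moves=[{"grip": 1,"translation": [0.0015,0.0025,0],"twist": [0,0,0]},{"grip": 1,"translation": [0,0,0],"twist": [0,0,0]},{"grip": 1,"translation": [0,0,0.003],"twist": [0,0,0]},{"grip": 1,"translation": [0,0,0.003],"twist": [0,0,0]},{"grip": 1,"translation": [0,0,0.003],"twist": [0,0,0]},{"grip": 1,"translation": [0,0,0],"twist": [0,0,0]}])

```text
clock: 9.5
eef_pos: [482.0, -149.3, 188.4]
tcp_rot: [-3.14, -0.439, -0.003]
contact_force: [3.7, 5.2, -0.5]
opening: 0.293
```

Run:
```python
from h import *
s=r.sense()
print(s['clock'],s['contact_force'],s['wrist_torque'],tip(s),s['opening'])
```

```text
9.5 [ 3.70365833  5.21877078 -0.52068856] [ 1.10953682 -0.76484748  0.46295032] (array([ 1.94590854, -1.07499814, -2.59484948]), array([-0.00023959, -0.00272493, -0.00289655])) 0.29291671011290954
```

Emit:
jog_arm(moves=[{"grip": 1,"translation": [-0.001,-0.0005,0.003],"twist": [0,0,0]},{"grip": 1,"translation": [0,0,0.003],"twist": [0,0,0]},{"grip": 1,"translation": [0,0,0.003],"twist": [0,0,0]},{"grip": 1,"translation": [0,0,0],"twist": [0,0,0]},{"grip": 1,"translation": [0,0,0],"twist": [0,0,0]}])

```text
clock: 9.92
eef_pos: [485.0, -148.9, 180.0]
tcp_rot: [-3.14, -0.439, -0.003]
contact_force: [5.7, 4.4, -1.3]
opening: 0.293
```

Run:
```python
from h import *
s=r.sense();p2,d2=r.grab_frame('scene')
f=s['contact_force']
print(s['clock'],f,'uvn',f@U,f@V,f@N,s['wrist_torque'],tip(s),s['opening'])
cv2.imwrite('pics/s8.png',cv2.resize(p2[140:240,300:420,::-1],None,fx=6,fy=6,interpolation=cv2.INTER_CUBIC)[:600,:800])
```

```text
9.9167 [ 5.73902068  4.42743233 -1.31601418] uvn 4.645147507352387 4.427432333719664 -3.6181288402906655 [ 0.99514215 -0.80395224  0.4709136 ] (array([  1.18128364,  -0.71641535, -11.47620114]), array([ 2.22002309e-05, -3.02952989e-03, -2.86325440e-03])) 0.2933145710194293
```

View pics/s8.png

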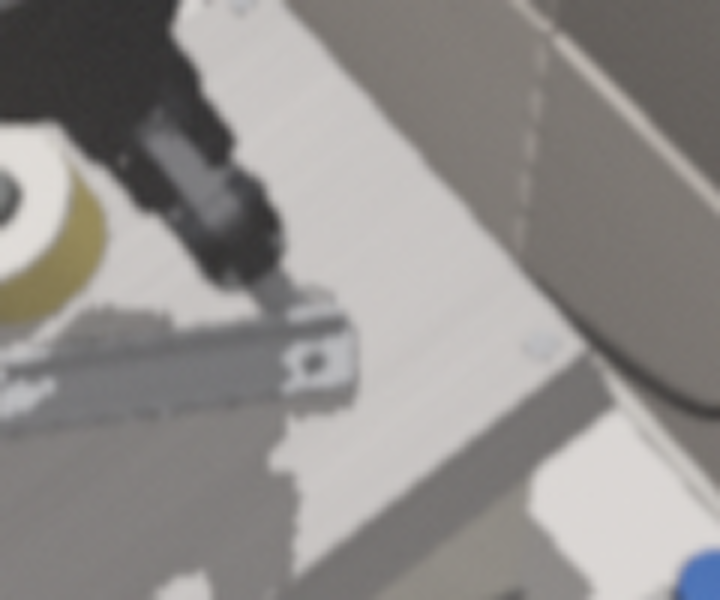

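Emit:
jog_arm(moves=[{"grip": 1,"translation": [0,0,0.004],"twist": [0,0,0]},{"grip": 1,"translation": [0,0,0.004],"twist": [0,0,0]},{"grip": 1,"translation": [0,0,0.004],"twist": [0,0,0]},{"grip": 1,"translation": [0,0,0.004],"twist": [0,0,0]},{"grip": 1,"translation": [0,0,0.003],"twist": [0,0,0]},{"grip": 1,"translation": [0,0,0],"twist": [0,0,0]}])

```text
clock: 10.47
eef_pos: [493.1, -148.9, 162.6]
tcp_rot: [-3.14, -0.439, -0.003]
contact_force: [5.7, 5.6, -1.4]
opening: 0.293
```

Run:
```python
from h import *
s=r.sense()
f=s['contact_force']
print(s['clock'],'uvn',f@U,f@V,f@N,s['wrist_torque'],tip(s),s['opening'])
```

```text
10.4667 uvn 4.562944599792905 5.628113646508004 -3.6517829134451136 [ 0.9527502  -0.72367337  0.43509935] (array([  1.12486992,  -0.73021021, -30.68647053]), array([-1.82667561e-05, -2.77368847e-03, -2.74689948e-03])) 0.2926039873274439
```

Emit:
jog_arm(moves=[{"grip": 1,"translation": [0,0,0.002],"twist": [0,0,0]},{"grip": 1,"translation": [0,0,0.002],"twist": [0,0,0]},{"grip": 1,"translation": [0,0,0.001],"twist": [0,0,0]},{"grip": 1,"translation": [0,0,0],"twist": [0,0,0]}])

```text
clock: 10.8
eef_pos: [495.2, -148.9, 158.3]
tcp_rot: [-3.14, -0.439, -0.003]
contact_force: [3.5, 5.1, 2.2]
opening: 0.291
```

Emit:
jog_arm(moves=[{"grip": 1,"translation": [0,0,0.001],"twist": [0,0,0]},{"grip": 1,"translation": [0,0,0.001],"twist": [0,0,0]},{"grip": 1,"translation": [0,0,0],"twist": [0,0,0]}])

```text
clock: 11.05
eef_pos: [496.0, -148.9, 156.9]
tcp_rot: [-3.14, -0.44, -0.003]
contact_force: [-1.3, 6.7, 10.2]
opening: 0.291
```

Run:
```python
from h import *
s=r.sense()
f=s['contact_force']
print(s['clock'],'uvn',f@U,f@V,f@N,s['wrist_torque'],tip(s),s['opening'])
```

```text
11.05 uvn 3.0862744729267204 6.731490191248935 9.797738246538053 [ 1.0129557  -0.28768291  0.47177754] (array([  1.33529208,  -0.70888853, -37.05658406]), array([-4.38376513e-05, -3.18318350e-03, -2.44983016e-03])) 0.2907091114389653
```

Emit:
jog_arm(moves=[{"grip": 1,"translation": [0,0,0.001],"twist": [0,0,0]},{"grip": 1,"translation": [0,0,0],"twist": [0,0,0]}])

```text
clock: 11.22
eef_pos: [496.3, -148.9, 156.6]
tcp_rot: [-3.14, -0.44, -0.002]
contact_force: [-10.1, 7.2, 23.3]
opening: 0.291
```

Emit:
jog_arm(moves=[{"grip": 0.1,"translation": [0,0,0],"twist": [0,0,0]},{"grip": 0,"translation": [0,0,0],"twist": [0,0,0]},{"grip": 0,"translation": [0,0,0],"twist": [0,0,0]},{"grip": -0.3,"translation": [0,0,0],"twist": [0,0,0]},{"grip": -0.3,"translation": [0,0,0],"twist": [0,0,0]},{"grip": -0.3,"translation": [0,0,0],"twist": [0,0,0]}])

```text
clock: 11.72
eef_pos: [495.2, -149.0, 154.3]
tcp_rot: [-3.14, -0.437, -0.003]
contact_force: [-1.2, 1.2, -1.2]
opening: 0.653
```

Run:
```python
from h import *
s=r.sense();p2,d2=r.grab_frame('scene')
f=s['contact_force']
print(s['clock'],'uvn',f@U,f@V,f@N,s['wrist_torque'],tip(s),s['opening'])
cv2.imwrite('pics/s9.png',cv2.resize(p2[130:240,300:430,::-1],None,fx=5.4,fy=5.4,interpolation=cv2.INTER_CUBIC)[:600,:800])
```

```text
11.7167 uvn -1.604758511845664 1.207316116655315 -0.5803153422296761 [-0.00114879  0.14896502  0.02459382] (array([ -0.65451345,  -0.76049397, -39.06557745]), array([-7.69993934e-05, -3.25653981e-04, -2.71786624e-03])) 0.6534522654520561
```

View pics/s9.png

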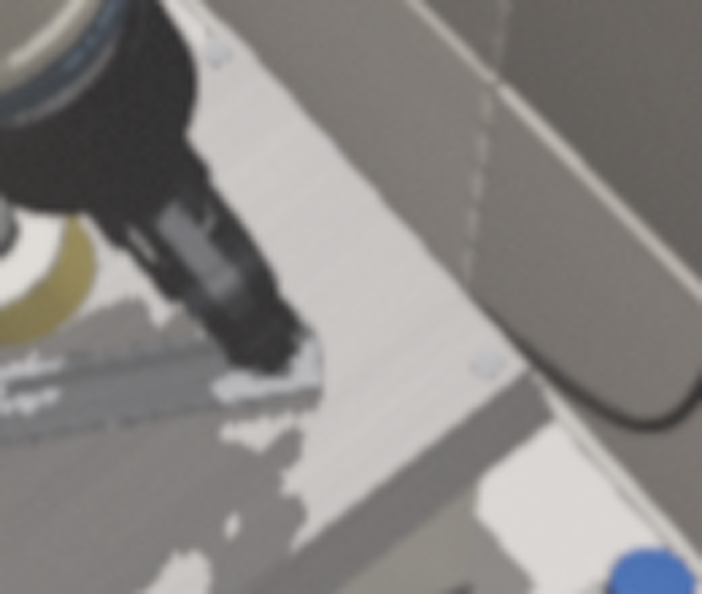

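Released, forces near zero. Open fully and retreat along the tool axis.

Emit:
jog_arm(moves=[{"grip": -1,"translation": [0,0,0],"twist": [0,0,0]},{"grip": -1,"translation": [0,0,0],"twist": [0,0,0]},{"grip": -1,"translation": [0,0,-0.01],"twist": [0,0,0]},{"grip": -1,"translation": [0,0,-0.015],"twist": [0,0,0]},{"grip": -1,"translation": [0,0,-0.02],"twist": [0,0,0]},{"grip": -1,"translation": [0,0,-0.025],"twist": [0,0,0]},{"grip": -1,"translation": [0,0,-0.025],"twist": [0,0,0]},{"grip": -1,"translation": [0,0,-0.025],"twist": [0,0,0]},{"grip": -1,"translation": [0,0,-0.025],"twist": [0,0,0]},{"grip": -1,"translation": [0,0,0],"twist": [0,0,0]}])

```text
clock: 12.6
eef_pos: [434.1, -149.8, 290.8]
tcp_rot: [3.139, -0.443, -0.002]
contact_force: [1.5, -1.2, 0.4]
opening: 1.0
```

Run:
```python
from h import *
s=r.sense();c=r.calibration('wrist');p,d=r.grab_frame('wrist');p2,d2=r.grab_frame('scene');p3,d3=r.grab_frame('top')
print(s['clock'],s['eef_pos'],s['contact_force'],s['opening'])
cv2.imwrite('pics/w10.png',p[:,:,::-1])
cv2.imwrite('pics/s10.png',cv2.resize(p2[130:330,220:460,::-1],None,fx=3,fy=3,interpolation=cv2.INTER_CUBIC)[:600,:800])
P=cloud(c,d);w=P-HOLE
u_,v_,h_=w@U,w@V,w@N
m=(np.hypot(u_,v_)<24)&(h_>60)&(h_<100)&(d>0)
print('head top h',np.percentile(h_[m],[5,50,95]),u_[m].mean(),v_[m].mean(),m.sum(),'expected 80')
np.savez('w10.npz',p=p,d=d,**{'c_'+k:v for k,v in c.items()})
P2=cloud(r.calibration('scene'),d2);w=P2-HOLE;h2=w@N
m=(np.hypot(w@U,w@V)<24)&(h2>60)&(h2<100)&(d2>0);print(np.percentile(h2[m],[5,50,95]) if m.any() else None,m.sum())
# bystanders compare
z=np.load('scene0.npz')
print([np.abs(cv2.absdiff(z['p'][y0:y1,x0:x1],p2[y0:y1,x0:x1])).mean().round(1) for x0,y0,x1,y1 in((222,150,258,195),(400,230,435,280),(256,265,304,310))])
```

```text
12.6 [ 434.1121559  -149.82554831  290.82417654] [ 1.50613303 -1.20097795  0.35258796] 0.9999378812743147
head top h [64.06105918 78.82844957 80.80839026] 7.27036286841698 8.12656267622851 941 expected 80
[62.09307885 78.49855409 81.78544877] 258
[np.float64(6.2), np.float64(6.5), np.float64(46.0)]
```

View pics/w10.png

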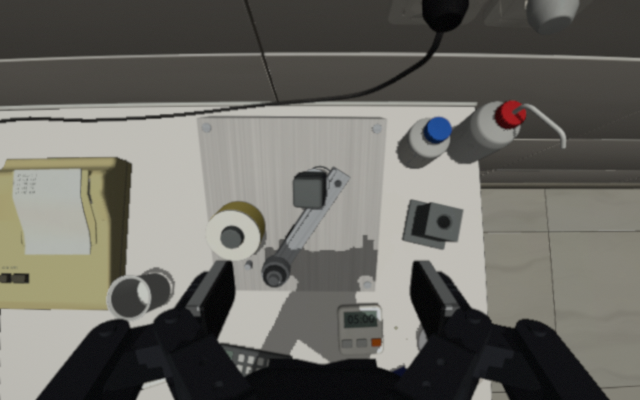

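View pics/s10.png

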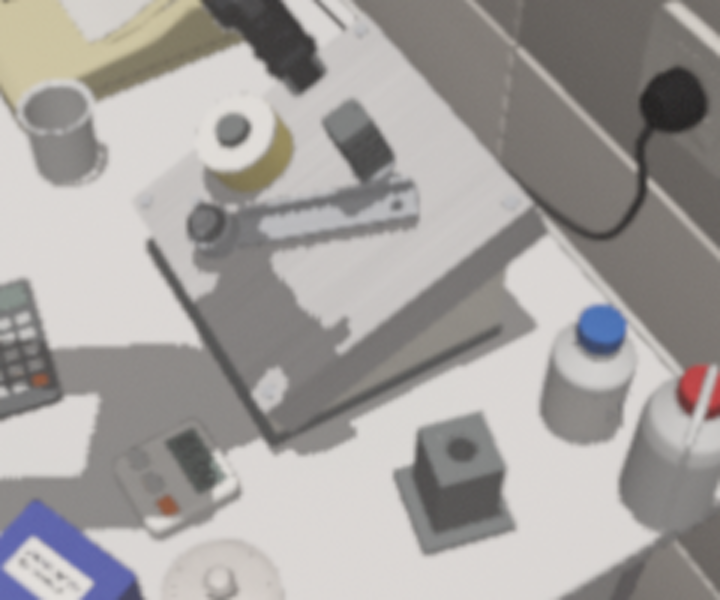

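Emit:
jog_arm(moves=[{"grip": -1,"translation": [0,0,0],"twist": [0,0,0]},{"grip": -1,"translation": [0,0,0],"twist": [0,0,0]},{"grip": -1,"translation": [0,0,0],"twist": [0,0,0]},{"grip": -1,"translation": [0,0,0],"twist": [0,0,0]},{"grip": -1,"translation": [0,0,0],"twist": [0,0,0]},{"grip": -1,"translation": [0,0,0],"twist": [0,0,0]},{"grip": -1,"translation": [0,0,0],"twist": [0,0,0]},{"grip": -1,"translation": [0,0,0],"twist": [0,0,0]}])

```text
clock: 13.42
eef_pos: [434.0, -148.9, 285.8]
tcp_rot: [-3.14, -0.437, -0.003]
contact_force: [-0.3, -0.0, 0.8]
opening: 0.998
```

Run:
```python
from h import *
s=r.sense();c=r.calibration('wrist');p,d=r.grab_frame('wrist')
a=np.load('w10.npz')
for D,cc in((a['d'],{k[2:]:a[k] for k in a.files if k[:2]=='c_'}),(d,c)):
    w=cloud(cc,D)-HOLE;u_,v_,h_=w@U,w@V,w@N
    dk=(abs(u_-10)<25)&(v_<60)&(v_>35)&(abs(h_)<8)&(D>0);print('deck h',np.median(h_[dk]))
    m=(abs(u_-5)<25)&(abs(v_-5)<25)&(h_>73)&(h_<90)&(D>0)
    X=np.c_[u_[m],v_[m],h_[m]]
    q=np.linalg.lstsq(np.c_[X[:,:2],np.ones(len(X))],X[:,2],rcond=None)[0]
    ctr=(X[:,:2].min(0)+X[:,:2].max(0))/2
    print('top ctr',ctr.round(1),'h there',(q[:2]@ctr+q[2]).round(1),'tilt',np.degrees(np.arctan(q[:2])).round(1),len(X))
    br=(h_>5)&(h_<32)&(u_<40)&(u_>-90)&(v_<40)&(v_>-90)&(D>0)
    b=(u_>5)&(u_<40)&(h_>4)&(h_<32)&(v_<-8)&(v_>-60)
    if b.any():
        e=np.array([np.median(u_[b])+105,-(np.median(v_[b])-50)]);print('bracket angle',np.arctan2(e[1],e[0]).round(3))
```

```text
deck h -0.25924652505683843
top ctr [ 6.1 10.1] h there 78.9 tilt [-5.4 -5.2] 881
bracket angle 0.529
deck h -0.2412824598667808
top ctr [5.8 9.9] h there 78.8 tilt [-4.9 -4. ] 924
bracket angle 0.529
```

Run:
```python
from rig import r
print(r.sign_off())
```

```text
the job is handed in; nothing more can be done
None
```

The job is done and handed in at about 13.5 s of the 40 s allowed. I took the pin from its stand and tilted it square to the deck. I then used its shank to push the bracket past the hole, pushed the pin home, let go and backed off about 130 mm.

**Seating:** Pushing down, the pin stopped at about 37 mm measured depth (36 mm nominal), with the force rising to about 25 N. Afterwards the top of its head stood about 79 mm above the deck, against 80 mm expected if fully home.

**Bracket:** It rests against the pin at about 0.53 rad by a rough depth estimate, against the nominal 0.6 rad. The spring leans the pin about 6–7° within the hole's clearance, so its head sits about 6–10 mm off the hole's axis. Two readings about 0.8 s apart showed no drift.

**Bystanders:** The last pictures show the beaker, timer and bottle still standing in place. The before/after picture difference was small for the beaker and the bottle. It was large for the timer (46), because the arm's shadow falls across it. I judged by eye that it had not moved, as the arm never came near it.

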